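Start the crank screw of a bench clamp

TASK

Swing the steel clamp lever fully shut, so that its fork closes round the shank of the crank screw. Then start the screw by its red crank handle: turn it backward (counter-clockwise seen from above) until it drops into its thread, then forward (clockwise) one turn from there. Finish while still gripping the red handle with the screw started, leave the lever shut, and do not disturb the workpiece in its socket or the tools and tray lying around.

Things in the scene. Friction and masses are not known exactly. Their poses are not given: they have to be found in the camera images.
- screw_axis (a point): point on the vertical axis of the crank screw, at the top of the dark round wooden boss (60 mm across, brass rim), 60 mm above the bench. The boss stands on the clamp's pale base board, 130 x 340 x 25 mm, fixed to the bench. Axes are the board's: z up, y along the board from the screw towards the lever's pivot (150 mm away), x across it
- crank_grip_mid (a point): centre of the red crank handle: upright sleeve 18 mm across, 34 mm tall, white band, 45 mm from the screw's axis, centre about 140 mm above the bench. It spins and floats 18 mm up on its pin easily: the gripper can stay level and unturned while leading it round. Close the fingers across the crank arm; along it, it may swing out. Gap of 10 mm below it, above the crank arm; pin cap 40 mm over centre
- screw_turn (a joint): screw angle, rad, growing clockwise from above (forward). Starts at 1.2 to 3.4, riding on top of the thread. Backward it drops into the thread at about 0.35 and meets a firm stop at about 0, where the handle lies along the board's +x from the axis. Forward without the drop it jams near 5.75; after the drop it runs easily (2 to 4 N at the handle) to its end at 8.4
- screw_depth (a joint): how far the screw has sunk, m: 0 to 0.002 before the drop; it falls about 7 mm by its own weight at the drop; then 0.007 plus 0.008 for each turn forward. Nothing else within 120 mm of the screw's axis stands higher than its crank arm, whose top is 114 mm above the bench less this value
- lever_pivot (a point): point on the vertical hinge axis of the clamp lever, 68 mm above the bench (its steel bolt head reaches 81 mm). The lever is a flat steel bar 8 mm thick, top at 72 mm, its fork reaching 175 mm from the pivot on one side, a tail on the other
- lever_grip (a point): centre (half-way up) of the lever's blue upright round grip, 18 mm across and 42 mm tall, from 72 to 114 mm above the bench, on the lever's tail 90 mm from its pivot. It is fixed to the lever and turns with it
- lever (a joint): lever angle in rad: 0 = fully shut against its stop, fork round the screw's shank, tail and grip in line with the board's +y from the pivot; positive = open, growing counter-clockwise seen from above; starts at 0.7 to 1.2. It stays where it is left; moving it takes about 2 N at the grip
- workpiece_mid (a point): centre of the loose beech workpiece with a square mortise, 66 x 70 x 34 mm, lying in the socket between screw and pivot; the lever passes 5 mm over it. Leave it
- mallet_mid (a point): middle of the loose dark wooden mallet's head, 60 x 110 x 70 mm; its round handle sticks out 160 mm along the body's x. Bystander
- chisel_mid (a point): middle of the loose chisel, about 240 mm long, lying flat, along its x. Bystander
- tray_mid (a point): centre of the loose open wooden tray of offcuts, 120 x 180 x 45 mm. Bystander

How it is judged:
By the outcome, as a careful person would: the job done as asked, in the order asked, and still so for the second after the job is handed in, while the arm keeps its last pose, push and grip.
It also fails if it takes over 58 s, if anything falls off the work surface, if the arm or the gripper's body presses on something with over 40 N, if the wrist force passes 120 N, or if a joint passes its speed limit or range.

ROBOT

A 6-joint arm with a two-finger parallel gripper is mounted at the origin on the work surface. World frame = base frame: x ahead of the robot, y to its left, z up, the work surface at z = 0. Lengths are in mm, angles in rad, forces in N, time in s.
With the tool pointing down it reaches from about 325 to 775 mm from the base axis. Payload 9.3 kg.
Tool frame: the origin (TCP) lies on the front face of the gripper's body, between the roots of the fingers; the fingertips stand 73 mm ahead of it and the grasp point (between the pads) lies 54 mm ahead of it (r.tips_ahead is the distance from the TCP to the fingertips, in mm); z points along the fingers, x is the direction in which the jaws open and shut, and the axes are right-handed (so a half turn about z gives the same grasp; the last joint's range is limited). The gripper opens to 85 mm and grips with 20 to 120 N. Pads are 22 mm wide; open, the fingers measure 114 mm over their backs; the gripper's body (76 mm by 85 mm) begins 54 mm behind the grasp point. The pads swing forward as they close: fully open they stand 13 mm farther back than shut.
Start: joints at [-0.153, 0.259, 0.021, 1.334, 0, 1.418], TCP at [549.997, -0.004, 303.879] pointing down, gripper open.
Joint ranges: [-3.04, 3.04], [-0.91, 1.82], [-1.04, 1.36], [-1.92, 1.95], [-1.52, 1.45], [-3.14, 3.14]. Speed limits (rad/s): [2.22, 2.22, 2.79, 3.14, 3.14, 3.14].

INTERFACE

Orientations are given as [roll, pitch, yaw] about the fixed x, y, z axes, in that order (R = Rz(yaw) Ry(pitch) Rx(roll)).
In Python, from rig import readout, eyes, order, r gives the robot as it stands.
- The arm moves only by the tool send_rows, never from a script. Its argument "series" is a list of rows, each a list of 5 numbers: the shift along the world's x, y, z in m, then the turn about the world's z in rad, then the opening, from 0 (shut) to 1 (fully open). In form: [[x, y, z, turn, hand], ...]. A call has 1 to 8 rows; each row shifts and turns the commanded pose from where the row before left it; what a row does not reach is not made up. A row lasts 1/12 s, in which the tool goes at most 41.7 mm and 7.16 degrees, less where a joint would pass 70% of its speed; a pose out of reach is approached as far as the arm can. A call with a gripper value outside its range is refused whole. The fingers move at their own pace and stop on an object; the grip force is fixed at half the most. Time passes only in rows, so rows that do not move let the fingers close. It gives the time, the measured TCP pose, the force and the opening at its end, in the units of the state.
- readout.observe(): the state, without advancing time (a new reading comes with each control period).
- eyes.camera(name): name is "scene" or "side" or "wrist"; returns a dict with "color" (480x640x3 uint8, red, green, blue), "depth" (480x640 float32, mm along the optical axis (not along the pixel's ray), 0 where there is no reading), "camera_matrix" (3x3 intrinsics, pixels), "position" and "orientation" of the camera in the world. Camera axes: x right, y up, looking along -z (the intrinsics and any distortion apply to the point x, -y, -z); pixel columns grow to the right and rows downward; lengths in mm; the calibration is good to about 2 mm. A picture is of the moment at which its call begins.
- order.hand_in(): hands the job in, once; it reports no verdict.
The state is a dict: "time_s": time; "q": joint angles; "joint_vel": joint speeds; "joint_torque": joint torques, N m; "eef_pos": TCP position; "orientation": TCP orientation; "force": force on the tool from outside, world axes, zero at the start; "ft_torque": the same for the moment, N m; "grip_width": finger opening in mm.
Only numpy, scipy, OpenCV 4.12 (cv2) and the standard library are available. Lean on these libraries where they do the work, as an engineer would, in place of code of your own. Each camera call takes 0.05 s, during which the arm holds its last target. There are 200 camera calls.

## Working session

There is one attempt and no reset: what is moved stays moved. The work goes in short steps, Python scripts to look and compute and a tool call to move; the robot and the scene stay as the last step left them, time stands still between calls to the robot, and variables do not carry over. Pictures are saved under pics/ and viewed, about 8 in all and at most 12, crops included, and the job is handed in when it is done.

Besides the shell and the picture viewer there is one more tool, called after "Call:" as name(argument=value, ...), one argument or row to a line, values as JSON. send_rows: Moves the arm, as the interface text tells. Its arguments: {"type":"object","properties":{"series":{"type":"array"}},"required":["series"]}

```bash
ls; mkdir -p pics; cat > h.py <<'E'
import numpy as np, cv2
from rig import readout, eyes, order, r
def cam(n, save=None):
    c=eyes.camera(n)
    if save: cv2.imwrite('pics/'+save, c['color'][:,:,::-1])
    return c
E
python3 - <<'E'
from h import *
s=readout.observe(); print(s)
a=cam('scene','scene0.png'); b=cam('side','side0.png'); w=cam('wrist','wrist0.png')
for c in (a,b,w): print(c['camera_matrix'].tolist(), c['position'], c['orientation'], [k for k in c])
import pickle; pickle.dump((a,b,w),open('c0.pkl','wb'))
i=np.hstack([cv2.imread('pics/scene0.png'),cv2.imread('pics/side0.png')]); 
E
```

```text
pics
{'time_s': 0.0, 'q': array([-1.52582537e-01,  2.59202962e-01,  2.07917103e-02,  1.33367949e+00,
       -1.95265545e-05,  1.41817072e+00]), 'joint_vel': array([-4.24325526e-04, -1.29974678e-03,  6.07520028e-05, -4.49720689e-04,
       -5.83065445e-04, -7.42517383e-04]), 'joint_torque': array([-2.65873996e-04, -5.55637658e+01,  3.44536042e+01,  1.31759423e-02,
       -2.94380488e-04,  4.47349430e-05]), 'eef_pos': array([5.49834687e+02, 2.59475293e-02, 3.03272030e+02]), 'orientation': array([-3.14141516e+00,  1.28234178e-03,  4.31951962e-05]), 'force': array([ 0.10046722, -0.30440936,  0.41408997]), 'ft_torque': array([-0.06431856,  0.01035672, -0.00038441]), 'grip_width': 85.58383543473319}
[[446.46616568615775, 0.0, 319.93698387709], [0.0, 446.46616568615775, 235.41231010758284], [0.0, 0.0, 1.0]] [1249.370984   -495.60308718  987.37174693] [0.75001695 0.01551386 0.93975072] ['color', 'depth', 'camera_matrix', 'position', 'orientation']
[[449.9958982355319, 0.0, 322.17958747811554], [0.0, 449.9958982355319, 240.6097669544916], [0.0, 0.0, 1.0]] [ 571.2434263  -768.44353063  789.10695874] [ 0.85817529  0.00577413 -0.02621305] ['color', 'depth', 'camera_matrix', 'position', 'orientation']
[[388.4874462503224, 0.0, 317.3200688057619], [0.0, 388.4874462503224, 237.0941803294132], [0.0, 0.0, 1.0]] [549.98252167  67.01449229 373.84931634] [-0.26722826  0.00188334 -0.00028513] ['color', 'depth', 'camera_matrix', 'position', 'orientation']
```

View pics/scene0.png

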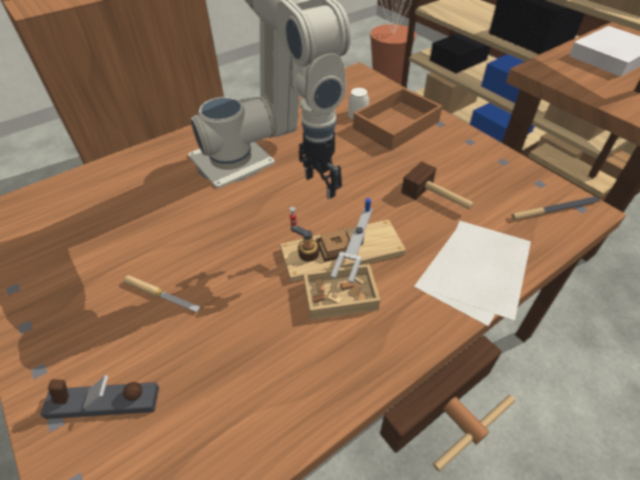

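View pics/side0.png

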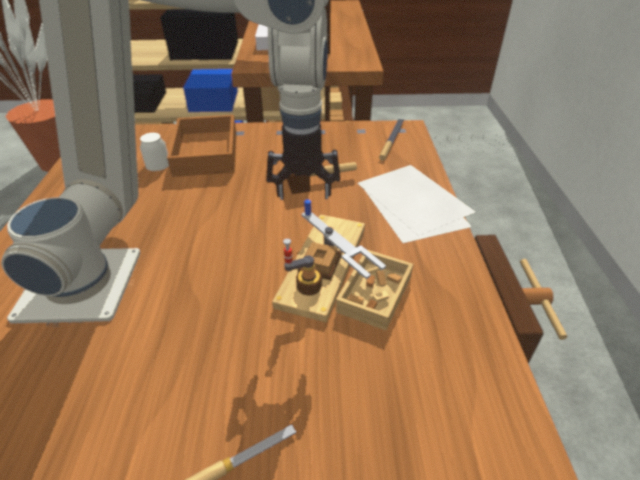

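The scene view shows the boss at (309,247), red handle at (293,217), blue grip at (368,204) and tray at (341,290). In the side view the handle is at (288,250), the grip at (307,208) and the boss at (308,280).

```bash
cat >> h.py <<'E'
from scipy.spatial.transform import Rotation as R
def rot(c): return R.from_euler('xyz',c['orientation']).as_matrix()
def cloud(c):
    K=c['camera_matrix']; v,u=np.mgrid[:480,:640]; d=c['depth'].astype(float)
    p=np.stack([(u-K[0,2])/K[0,0]*d,-(v-K[1,2])/K[1,1]*d,-d],-1)
    return p@rot(c).T+c['position']
def onplane(c,u,v,z):
    K=c['camera_matrix']; ray=rot(c)@np.array([(u-K[0,2])/K[0,0],-(v-K[1,2])/K[1,1],-1])
    return c['position']+ray*(z-c['position'][2])/ray[2]
def mask(c,col):
    h=cv2.cvtColor(c['color'],cv2.COLOR_RGB2HSV); H,S,V=[h[...,i].astype(int) for i in range(3)]
    if col=='red': return ((H<6)|(H>172))&(S>150)&(V>70)
    if col=='blue': return (H>108)&(H<130)&(S>130)&(V>50)
E
python3 - <<'E'
from h import *
import pickle
for n,c in zip(('scene','side','wrist'),pickle.load(open('c0.pkl','rb'))):
    P=cloud(c); 
    W=(P[...,0]>300)&(P[...,0]<850)&(P[...,1]>-350)&(P[...,1]<350)&(c['depth']>0)
    for col in('red','blue'):
        m=mask(c,col)&W&(P[...,2]>60)&(P[...,2]<170)
        if m.any():
            v,u=np.nonzero(m); z=140 if col=='red' else 93
            print(n,col,m.sum(),'px',u.mean(),v.mean(),'ray',onplane(c,u.mean(),v.mean(),z).round(1),'z',P[m][:,2].min().round(),P[m][:,2].max().round())
    m=W&(abs(P[...,2]-25)<4)
    q=P[m][:,:2].astype(np.float32); print(n,'board pts',len(q))
    mm=m.astype(np.uint8); k,l,st,ce=cv2.connectedComponentsWithStats(mm)
    for j in np.argsort(-st[1:,4])[:3]+1:
        print('  ',st[j], cv2.minAreaRect(P[l==j][:,:2].astype(np.float32)))
w=cv2.imread('pics/wrist0.png')
E
```

```text
scene red 21 px 293.04761904761904 218.0 ray [508.7 -60.5 140. ] z 132.0 160.0
scene blue 24 px 367.7083333333333 203.83333333333334 ray [550.5 170.9  93. ] z 84.0 116.0
scene board pts 2818
   [ 357  220   48   42 1179] ((623.5227661132812, 139.52786254882812), (139.39227294921875, 134.06394958496094), 70.72193908691406)
   [280 239  57  40 884] ((554.9132690429688, -48.89434814453125), (140.30699157714844, 133.0504608154297), 70.7939453125)
   [310 304  69  12 121] ((761.728271484375, -80.93875885009766), (176.8109130859375, 4.770587921142578), 62.718894958496094)
side red 54 px 287.8888888888889 254.62962962962962 ray [513.  -60.7 140. ] z 127.0 159.0
side blue 32 px 307.125 205.09375 ray [552.9 179.7  93. ] z 86.0 116.0
side board pts 3352
   [ 272  257   77   61 1732] ((562.9681396484375, -25.947525024414062), (189.30880737304688, 130.34210205078125), 70.10993957519531)
   [319 215  46  32 609] ((631.8860473632812, 161.2287139892578), (99.21993255615234, 129.0067138671875), 69.60689544677734)
   [296 227  28  33 286] ((565.1502685546875, 101.832275390625), (132.19866943359375, 47.4352912902832), 68.50569915771484)
wrist red 816 px 261.984068627451 332.1151960784314 ray [512.5 -62.9 140. ] z 113.0 164.0
wrist blue 2 px 315.5 279.0 ray [548.  -43.4  93. ] z 99.0 105.0
wrist board pts 30957
   [  238    24   188   315 16003] ((574.5408325195312, 7.635894775390625), (257.2085266113281, 130.25006103515625), 70.18280029296875)
   [  358     0   149   138 10363] ((640.67578125, 114.85243225097656), (106.23736572265625, 118.1056900024414), 89.96465301513672)
   [498 199  88 134 816] ((761.4719848632812, -62.377357482910156), (139.1248016357422, 24.508777618408203), 72.68190002441406)
```

View pics/wrist0.png

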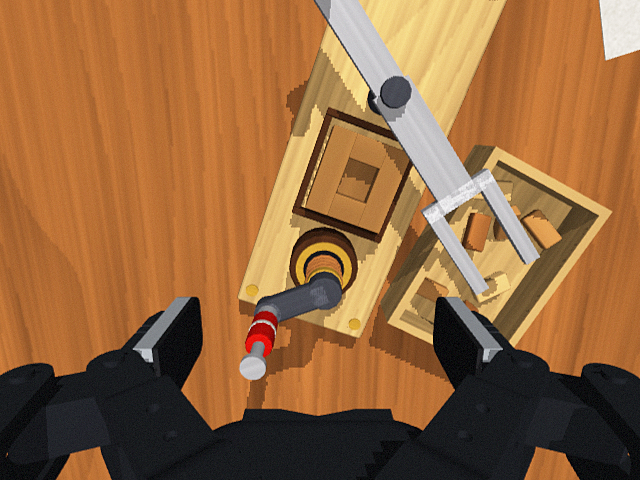

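The wrist view shows the screw head at (326,291), handle leaning to (260,335), pivot bolt at (396,92), and the fork over the tray.

```bash
python3 - <<'E'
from h import *
import pickle
a,b,w=pickle.load(open('c0.pkl','rb'))
piv=onplane(w,396,91,81); sc=onplane(w,326,291,114)
by=np.array([np.cos(np.radians(70.2)),np.sin(np.radians(70.2))]); bx=np.array([by[1],-by[0]])
print('piv',piv,'screw',sc,'dist',np.linalg.norm((piv-sc)[:2]),'dir',np.degrees(np.arctan2(*(piv-sc)[1::-1])))
P=cloud(w); print(P[91,396],P[291,326])
g=np.array([551.7,175.3]); d=g-piv[:2]; print('grip r',np.hypot(*d),'lever ang',np.arctan2(d@-bx,d@by))
h=np.array([511.8,-61.8]); d=h-sc[:2]; print('handle r',np.hypot(*d),'screw ang (cw from +x)',np.arctan2(-(d@by),d@bx)%(2*np.pi), d)
for t in (0,.5,1): print('grip at',t, piv[:2]+90*(np.cos(t)*by-np.sin(t)*bx))
# boss rim in side/wrist cloud at z~60
print('board mid axis check: offset of piv/screw from rect centre along bx', (piv[:2]-[574.5,7.6])@bx,(sc[:2]-[574.5,7.6])@bx)
# tray / chisel / mallet heights near grip path, tail side
E
```

```text
piv [605.17188586  94.14643751  81.        ] screw [555.71823971 -44.41219969 114.        ] dist 147.1195400293494 dir 70.3577588051968
[605.19877071  94.15965452  80.85734187] [555.71082727 -44.26819948 114.33581142]
grip r 97.18612700589124 lever ang 0.9281798931238172
handle r 47.23502280391344 screw ang (cw from +x) 2.4190393522338187 [-43.91823971 -17.38780031]
grip at 0 [635.65829868 178.82570671]
grip at 0.5 [591.32882588 183.0754524 ]
grip at 1 [550.38861695 165.55227374]
board mid axis check: offset of piv/screw from rect centre along bx -0.4579726951261332 -0.05289270970210258
```

Call:
send_rows(
  series=[
    [0,0.02,-0.008,0.075,1],
    [0,0.02,-0.008,0.075,1],
    [0,0.02,-0.008,0.075,1],
    [0,0.02,-0.008,0.075,1],
    [0,0.02,-0.008,0.075,1],
    [0.001,0.02,-0.008,0.075,1],
    [0.001,0.025,-0.008,0.075,1],
    [0.001,0.025,-0.008,0.075,1],
  ],
)

```text
time_s: 0.82
eef_pos: [552.9, 170.9, 239.3]
orientation: [-3.141, 0.0, 0.603]
force: [-0.2, 0.0, -0.3]
grip_width: 85.3
```

```bash
python3 - <<'E'
from h import *
s=readout.observe(); print(s['eef_pos'],s['orientation'],s['force'],s['q'].round(2))
w=cam('wrist','wrist1.png'); P=cloud(w); m=mask(w,'blue')&(P[...,2]>60)
v,u=np.nonzero(m); q=P[m]; print(m.sum(),q.min(0),q.max(0))
t=m&(P[...,2]>111); v,u=np.nonzero(t); print('top',t.sum(),P[t][:,:2].mean(0),cv2.minEnclosingCircle(P[t][:,:2].astype(np.float32)))
b,c=cam('side'),cam('scene')
for c in(b,c):
    P=cloud(c); m=mask(c,'blue')&(P[...,2]>60)&(P[...,2]<130)&(abs(P[...,0]-555)<60); print(m.sum(), P[m].min(0) if m.any() else 0,P[m].max(0) if m.any() else 0)
E
```

```text
[552.85243743 170.91771956 239.29608921] [-3.14144019e+00  3.65371888e-04  6.03200382e-01] [-0.22971537  0.03331464 -0.25678826] [ 0.15  0.33 -0.04  1.2  -0.    1.12]
953 [514.92952826 161.37064299  70.9041097 ] [570.10608413 226.1080522  309.81272503]
top 521 [551.84360531 170.91237685] ((535.4567260742188, 195.08721923828125), 37.197662353515625)
28 [548.08215733 156.48054398  86.2786672 ] [558.23733547 168.46341458 117.33311992]
24 [551.84983928 158.62822139  84.65542573] [563.53305951 169.15610739 117.64517   ]
```

View pics/wrist1.png

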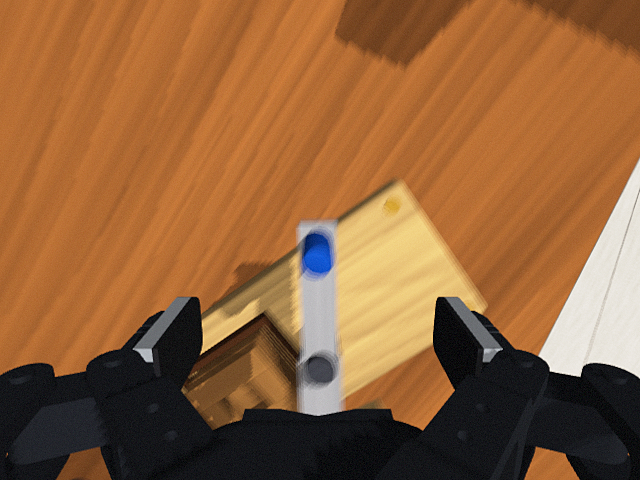

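Wrist view: blue grip centred at (317,255), pivot bolt at (319,368), and the lever runs straight up the image, so yaw 0.60 lines up with it (lever angle about 0.95). I'll descend and grip.

Call:
send_rows(
  series=[
    [0,-0.001,-0.02,0,1],
    [0,0,-0.02,0,1],
    [0,0,-0.02,0,1],
    [0,0,-0.018,0,1],
    [0,0,-0.009,0,1],
    [0,0,0,0,0],
    [0,0,0,0,0],
    [0,0,0,0,0],
  ],
)

```text
time_s: 1.63
eef_pos: [553.6, 168.8, 154.1]
orientation: [3.141, -0.001, 0.599]
force: [-0.6, 0.4, 0.0]
grip_width: 51.5
```

Call:
send_rows(
  series=[
    [0,0,0,0,0],
    [0,0,0,0,0],
    [0,0,0,0,0],
    [0,0,0,0,0],
  ],
)

```text
time_s: 1.97
eef_pos: [553.3, 169.0, 153.9]
orientation: [3.141, -0.001, 0.6]
force: [-1.3, 0.3, 6.0]
grip_width: 16.5
```

Gripped at 16.5 mm. Now I'll lead it round the arc.

Call:
send_rows(
  series=[
    [0.0075,0.0049,0,-0.1,0],
    [0.008,0.004,0,-0.1,0],
    [0.0085,0.0033,0,-0.1,0],
    [0.0087,0.0024,0,-0.1,0],
    [0.0089,0.0015,0,-0.1,0],
    [0.0091,0.0007,0,-0.1,0],
    [0.0089,-0.0003,0,-0.1,0],
    [0.0089,-0.0012,0,-0.1,0],
  ],
)

```text
time_s: 2.63
eef_pos: [622.4, 183.8, 153.9]
orientation: [3.141, -0.002, -0.205]
force: [0.1, -6.0, 6.9]
grip_width: 16.4
```

Call:
send_rows(
  series=[
    [0.0044,-0.001,0,-0.05,0],
    [0.0044,-0.001,0,-0.05,0],
    [0.003,-0.001,0,-0.03,0],
    [0.002,-0.0007,0,-0.02,0],
    [0,0,0,0,0],
    [0,0,0,0,0],
  ],
)

```text
time_s: 3.13
eef_pos: [636.0, 180.1, 153.9]
orientation: [3.142, -0.002, -0.351]
force: [1.2, -3.1, 5.6]
grip_width: 16.4
```

Call:
send_rows(
  series=[
    [0.0015,-0.0005,0,0,0],
    [0.0015,-0.0005,0,0,0],
    [0,0,0,0,0],
  ],
)

```text
time_s: 3.38
eef_pos: [636.8, 179.8, 153.9]
orientation: [3.141, 0.003, -0.35]
force: [-10.8, -0.0, 11.4]
grip_width: 16.6
```

Call:
send_rows(
  series=[
    [0.001,0,0,0,0],
    [0,0,0,0,0],
    [0,0,0,0,1],
    [0,0,0,0,1],
    [0,0,0,0,1],
    [0,0,0,0,1],
    [0,0,0.03,0,1],
    [0,0,0.03,0,1],
  ],
)

```text
time_s: 4.05
eef_pos: [638.7, 179.4, 211.7]
orientation: [3.14, 0.004, -0.35]
force: [-0.1, 0.2, -0.5]
grip_width: 85.1
```

Call:
send_rows(
  series=[
    [0,0,0.03,0,1],
    [-0.017,-0.033,0.016,-0.12,1],
    [-0.017,-0.033,0.01,-0.12,1],
    [-0.017,-0.033,0,-0.12,1],
    [-0.017,-0.033,0,-0.12,1],
    [-0.017,-0.033,0,-0.12,1],
    [-0.017,-0.033,0,-0.12,1],
    [-0.014,-0.029,0,-0.12,1],
  ],
)

```text
time_s: 4.72
eef_pos: [522.1, -49.0, 269.0]
orientation: [-3.141, -0.0, -1.196]
force: [1.5, -0.3, -0.7]
grip_width: 85.4
```

Call:
send_rows(
  series=[
    [-0.007,-0.014,0,-0.02,1],
    [0,0,0,0,1],
    [0,0,0,0,1],
  ],
)

```text
time_s: 4.97
eef_pos: [516.3, -62.1, 269.1]
orientation: [-3.141, -0.0, -1.211]
force: [-0.4, 0.9, 0.1]
grip_width: 85.8
```

```bash
python3 - <<'E'
from h import *
s=readout.observe(); print(s['eef_pos'],s['orientation'],s['force'],s['q'].round(2))
w=cam('wrist','wrist2.png'); P=cloud(w); m=mask(w,'red')&(P[...,2]>110)&(P[...,2]<175)
v,u=np.nonzero(m); q=P[m]; print(m.sum(),u.mean(),v.mean(),q.min(0),q.max(0),np.median(q,0),onplane(w,u.mean(),v.mean(),140))
cam('side','side2.png'); a=cam('scene','scene2.png')
E
```

```text
[516.26261191 -62.10086794 269.09549606] [-3.14101953e+00 -1.91519926e-04 -1.21126631e+00] [-0.36672948  0.93354879  0.12359684] [-0.28  0.22 -0.12  1.23  0.    2.5 ]
851 316.8495887191539 263.2115158636898 [505.47650565 -71.44949386 113.00401483] [521.56363349 -54.59568626 160.56067896] [518.03261353 -60.47231665 155.8557752 ] [513.79484565 -62.61454232 140.        ]
```

View pics/wrist2.png

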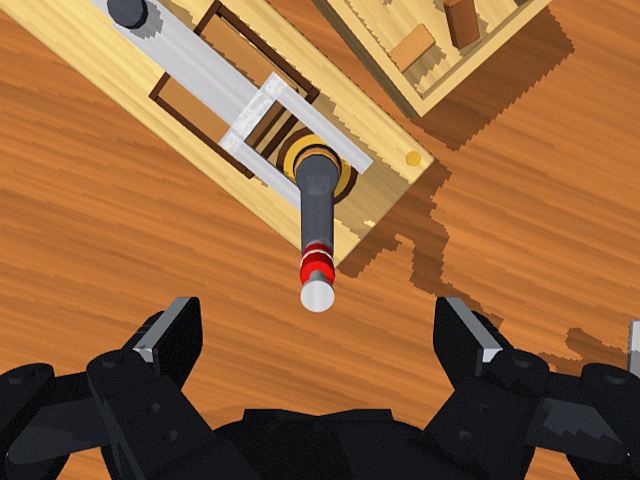

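The lever is shut: bolt at (127,12), fork either side of the screw at (318,172). The crank arm runs straight down the image to the pin cap at (317,296), so the jaws are across the arm.

```bash
python3 - <<'E'
from h import *
import pickle
# TCP unchanged since picture; re-take for calibration
w=cam('wrist'); P=cloud(w)
cap=onplane(w,317,296,180); sc=onplane(w,318,172,114); print('cap',cap,P[296,317],'screw',sc,P[172,318],np.linalg.norm((cap-sc)[:2]))
m=(abs(P[...,2]-180)<3); print('cap cloud',m.sum(),np.median(P[m],0), cv2.minEnclosingCircle(P[m][:,:2].astype(np.float32)))
bolt=onplane(w,127,10,81); print('bolt',bolt,'fork mid',onplane(w,282,125,72))
E
```

```text
cap [513.03858199 -61.77666444 180.        ] [512.90065079 -61.82824243 179.66916259] screw [557.89934184 -45.28463427 114.        ] [557.75818984 -45.33926998 112.52535096] 47.79618011222187
cap cloud 905 [512.85366095 -63.31541167 180.24615036] ((512.4678955078125, -63.42609405517578), 7.857315540313721)
bolt [603.78003078  93.52104476  81.        ] fork mid [574.25550848 -13.65074937  72.        ]
```

Call:
send_rows(
  series=[
    [-0.002,0,-0.02,0,1],
    [0,0,-0.02,0,1],
    [0,0,-0.02,0,1],
    [0,0,-0.014,0,1],
    [0,0,0,0,0],
    [0,0,0,0,0],
    [0,0,0,0,0],
    [0,0,0,0,0],
  ],
)

```text
time_s: 5.83
eef_pos: [514.9, -61.2, 196.0]
orientation: [-3.14, -0.001, -1.209]
force: [0.7, 0.6, 0.0]
grip_width: 38.5
```

Call:
send_rows(
  series=[
    [0,0,0,0,0],
    [0,0,0,0,0],
    [0,0,0,0,0],
    [0,0,0,0,0],
  ],
)

```text
time_s: 6.17
eef_pos: [514.7, -61.6, 195.7]
orientation: [-3.14, -0.001, -1.21]
force: [0.8, 0.0, 5.9]
grip_width: 16.3
```

Call:
send_rows(
  series=[
    [0.0034,-0.007,0,0,0],
    [0.0046,-0.0063,0,0,0],
    [0.0056,-0.0055,0,0,0],
    [0.0065,-0.0044,0,0,0],
    [0,0,0,0,0],
  ],
)

```text
time_s: 6.58
eef_pos: [534.9, -85.3, 195.7]
orientation: [-3.141, -0.001, -1.21]
force: [-2.5, -0.6, 11.0]
grip_width: 16.2
```

Call:
send_rows(
  series=[
    [0.0072,-0.0032,0,0,0],
    [0.0076,-0.0019,0,0,0],
    [0.0078,-0.0006,0,0,0],
    [0.0078,0.0008,0,0,0],
    [0,0,0,0,0],
  ],
)

```text
time_s: 7.0
eef_pos: [565.8, -90.3, 195.9]
orientation: [-3.141, -0.002, -1.211]
force: [-1.9, -2.7, 12.7]
grip_width: 16.8
```

Call:
send_rows(
  series=[
    [0.0075,0.0022,0,0,0],
    [0.007,0.0034,0,0,0],
    [0.0063,0.0046,0,0,0],
    [0,0,0,0,0],
  ],
)

```text
time_s: 7.33
eef_pos: [586.8, -79.8, 196.1]
orientation: [-3.14, -0.003, -1.21]
force: [-0.4, -2.8, 11.1]
grip_width: 16.1
```

Call:
send_rows(
  series=[
    [0.0054,0.0056,0,0,0],
    [0.0023,0.0033,0,0,0],
    [0.0021,0.0033,0,0,0],
    [0.0016,0.0035,0,0,0],
    [0,0,0,0,0],
  ],
)

```text
time_s: 7.75
eef_pos: [597.8, -63.8, 194.9]
orientation: [-3.141, -0.001, -1.21]
force: [3.7, -2.5, -0.4]
grip_width: 16.3
```

```bash
python3 - <<'E'
from h import *
s=readout.observe(); print(s['eef_pos'],s['force'])
for n in ('wrist','side','scene'):
    c=cam(n,n+'3.png'); P=cloud(c); 
    d=np.hypot(P[...,0]-556,P[...,1]+45.6)
    m=(d<10)&(P[...,2]>90)&(P[...,2]<135); print(n,'screw top z',m.sum(),np.percentile(P[m][:,2],[50,90]) if m.any() else 0)
    d=np.hypot(P[...,0]-577,P[...,1]+55); m=(d<9)&(P[...,2]>90)&(P[...,2]<125); print('  arm mid z',m.sum(),np.percentile(P[m][:,2],[50,90]) if m.any() else 0)
i=cv2.imread('pics/side3.png')[180:330,220:420]; cv2.imwrite('pics/both3.png',np.hstack([cv2.resize(i,(400,300),interpolation=2),cv2.resize(cv2.imread('pics/wrist3.png'),(400,300))]))
E
```

```text
[597.76728697 -63.82367523 194.9137603 ] [ 3.71426548 -2.47411194 -0.43756541]
wrist screw top z 43 [104.85860744 107.4086249 ]
  arm mid z 0 0
side screw top z 43 [108.51359233 110.20970722]
  arm mid z 35 [108.11899625 109.83583933]
scene screw top z 1 [107.73106122 107.73106122]
  arm mid z 0 0
```

View pics/both3.png

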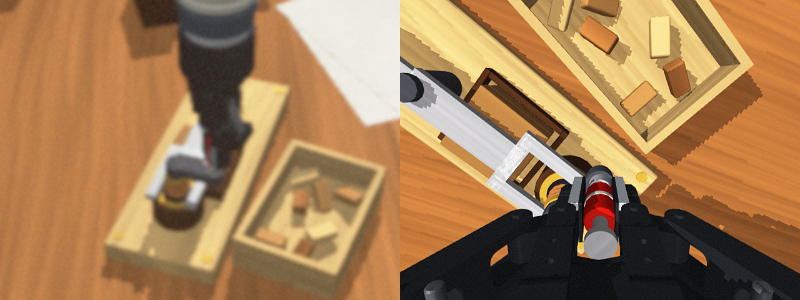

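It has dropped in: the arm top reads about 107–108 against 114, and the vertical force jumped. The handle sits near screw angle 0.06. Now forward.

Call:
send_rows(
  series=[
    [-0.0037,-0.0069,-0.0003,0,0],
    [-0.0048,-0.0062,-0.0003,0,0],
    [-0.0058,-0.0052,-0.0003,0,0],
    [-0.0066,-0.0042,-0.0003,0,0],
    [-0.0073,-0.0029,-0.0003,0,0],
    [-0.0077,-0.0016,-0.0003,0,0],
    [-0.0078,-0.0003,-0.0003,0,0],
    [0,0,0,0,0],
  ],
)

```text
time_s: 8.57
eef_pos: [552.5, -91.0, 192.9]
orientation: [3.142, 0.0, -1.21]
force: [0.4, -1.5, -1.1]
grip_width: 16.4
```

Call:
send_rows(
  series=[
    [-0.0078,0.0011,-0.0003,0,0],
    [-0.0075,0.0024,-0.0003,0,0],
    [-0.0069,0.0037,-0.0003,0,0],
    [-0.0062,0.0048,-0.0003,0,0],
    [-0.0052,0.0058,-0.0003,0,0],
    [-0.0042,0.0066,-0.0003,0,0],
    [-0.0029,0.0073,-0.0003,0,0],
    [0,0,0,0,0],
  ],
)

```text
time_s: 9.23
eef_pos: [512.5, -57.8, 191.1]
orientation: [-3.14, -0.0, -1.209]
force: [5.3, 0.6, 0.2]
grip_width: 16.6
```

Call:
send_rows(
  series=[
    [-0.0012,0.0077,-0.0003,0,0],
    [0.0,0.0078,-0.0003,0,0],
    [0.0013,0.0077,-0.0003,0,0],
    [0.0025,0.0074,-0.0003,0,0],
    [0.0037,0.0069,-0.0003,0,0],
    [0.0048,0.0062,-0.0003,0,0],
    [0.0058,0.0052,-0.0003,0,0],
    [0,0,0,0,0],
  ],
)

```text
time_s: 9.9
eef_pos: [529.6, -9.9, 188.4]
orientation: [3.141, -0.001, -1.21]
force: [2.8, -4.7, 0.2]
grip_width: 16.4
```

Call:
send_rows(
  series=[
    [0.0066,0.0038,-0.0003,0,0],
    [0.0073,0.0026,-0.0003,0,0],
    [0.0077,0.0013,-0.0003,0,0],
    [0.0078,0.0002,-0.0003,0,0],
    [0.0078,-0.0012,-0.0003,0,0],
    [0.0075,-0.0025,-0.0003,0,0],
    [0.0069,-0.0037,-0.0003,0,0],
    [0,0,0,0,0],
  ],
)

```text
time_s: 10.57
eef_pos: [582.2, -9.6, 186.0]
orientation: [-3.141, 0.001, -1.21]
force: [0.1, 2.7, -1.4]
grip_width: 16.7
```

Call:
send_rows(
  series=[
    [0.006,-0.0048,-0.0003,0,0],
    [0.0052,-0.0058,-0.0003,0,0],
    [0.0042,-0.0066,-0.0003,0,0],
    [0.0029,-0.0073,-0.0003,0,0],
    [0.0016,-0.0077,-0.0003,0,0],
    [0.0003,-0.0078,-0.0003,0,0],
    [-0.0011,-0.0078,-0.0003,0,0],
    [0,0,0,0,0],
  ],
)

```text
time_s: 11.23
eef_pos: [600.3, -58.7, 184.4]
orientation: [-3.141, -0.001, -1.211]
force: [2.1, 0.2, -0.1]
grip_width: 16.6
```

Call:
send_rows(
  series=[
    [-0.0028,-0.0073,-0.0003,0,0],
    [-0.0041,-0.0067,-0.0003,0,0],
    [-0.0018,-0.0025,0,0,0],
    [0,0,0,0,0],
    [0,0,0,0,0],
    [0,0,0,0,0],
  ],
)

```text
time_s: 11.73
eef_pos: [591.7, -74.5, 184.0]
orientation: [3.141, -0.001, -1.21]
force: [2.3, -2.8, 0.4]
grip_width: 16.3
```

```bash
python3 - <<'E'
from h import *
import pickle
s=readout.observe(); e=s['eef_pos'];print(e,s['force'],s['grip_width'])
d=e[:2]-[556.3,-46.2]; print('r',np.hypot(*d),'screw',2*np.pi-np.radians(19.6)-np.arctan2(d[1],d[0]))
def z(c,x,y,rad):
    P=cloud(c); m=(np.hypot(P[...,0]-x,P[...,1]-y)<rad)&(P[...,2]>85)&(P[...,2]<130); return m.sum(),np.percentile(P[m][:,2],[50,90]) if m.any() else 0
print('start side',z(pickle.load(open('c0.pkl','rb'))[1],556,-46,8))
a=cam('side','side4.png'); w=cam('wrist','wrist4.png'); sc=cam('scene','scene4.png')
print('now side',z(a,556,-46,8),'wrist',z(w,556,-46,8))
i=cv2.imread('pics/side4.png')[160:340,220:460]; j=cv2.imread('pics/scene4.png')[170:350,240:480]
cv2.imwrite('pics/fin.png',np.vstack([np.hstack([cv2.resize(i,(400,300)),cv2.resize(cv2.imread('pics/wrist4.png'),(400,300))]),np.hstack([cv2.resize(j,(400,300)),cv2.resize(cv2.imread('pics/scene4.png'),(400,300))])]))
E
```

```text
[591.65283702 -74.46843991 183.97782902] [ 2.33903648 -2.81399851  0.36890332] 16.346869679116114
r 45.265083451635235 screw 6.6156031395141595
start side (np.int64(30), array([114.0397446 , 115.16393251]))
now side (np.int64(28), array([ 99.88819683, 101.49992315])) wrist (np.int64(492), array([98.89234662, 99.58066088]))
```

View pics/fin.png

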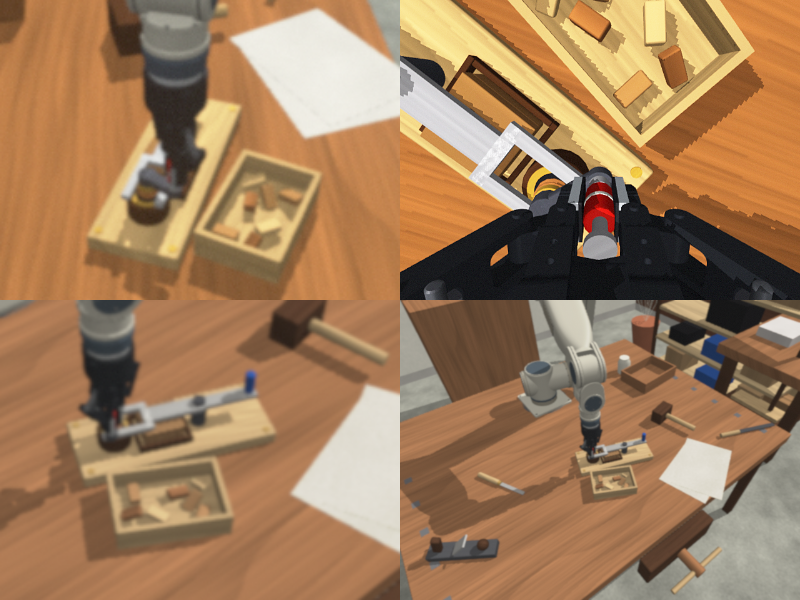

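The final view shows the fork round the shank, the blue grip in line with the board, the tray and tools in place, and the red handle gripped. The screw has sunk about 15 mm, at an angle of about 6.62. I'll nudge it slightly past a full turn from the drop, check the lever, then hand in.

Call:
send_rows(
  series=[
    [-0.0012,-0.0016,0,0,0],
    [-0.0012,-0.0016,0,0,0],
    [0,0,0,0,0],
    [0,0,0,0,0],
    [0,0,0,0,0],
  ],
)

```text
time_s: 12.3
eef_pos: [589.2, -77.3, 183.8]
orientation: [-3.141, -0.0, -1.21]
force: [4.2, -0.9, 0.6]
grip_width: 16.2
```

```bash
python3 - <<'E'
from h import *
s=readout.observe(); e=s['eef_pos']; d=e[:2]-[556.3,-46.2]
print(e,s['force'],s['grip_width'],'screw',2*np.pi-np.radians(19.6)-np.arctan2(d[1],d[0]))
c=cam('scene'); P=cloud(c); m=mask(c,'blue')&(P[...,2]>60)&(P[...,2]<130)&(np.hypot(P[...,0]-636,P[...,1]-180)<40)
v,u=np.nonzero(m); g=onplane(c,u.mean(),v.mean(),93)[:2]; print('grip',g); dd=g-[605.3,94.8]; print('lever dir',np.degrees(np.arctan2(dd[1],dd[0])),'board 70.3, r',np.hypot(*dd))
if s['grip_width']>14 and np.linalg.norm(s['force'])<15 and np.hypot(*(g-[636,180]))<10: print(order.hand_in())
E
```

```text
[589.1548147  -77.30121253 183.8181957 ] [ 4.2436648  -0.90467985  0.57794732] 16.240457252711604 screw 6.69908693244177
grip [634.31151064 180.8598499 ]
lever dir 71.37059891048534 board 70.3, r 90.81831045471647
the job is handed in; nothing more can be done
None
```

The job is done and handed in at about 12.3 s on the robot's clock, well under the 58 s limit; it reports no verdict.

- **Lever:** I gripped it by the blue grip and swung it shut. It met its stop at about 11 N. The last check put it within about 1° of the board's line (71.4° against 70.3°, within camera error), with the fork round the screw's shank.
- **Screw:** I gripped the red handle and turned it backward to about 0.06 rad, where the screw dropped roughly 7 mm into its thread. I then turned it forward to about 6.70 rad, just over one turn past the drop at about 0.35.
- **Depth:** the crank arm top went from about 114 mm to 99–100 mm before a final forward nudge of about 0.08 rad. That is about 15 mm sunk, as expected for one turn. I did not re-measure depth after the nudge.
- **At hand-in:** the handle was still gripped (16.2 mm opening) with about 4 N at the wrist.
- **Surroundings:** the workpiece, tray and tools looked undisturbed. I judged this from the pictures only, without measuring their positions.

No check failed. The only disagreements were small: 1–3 mm between camera estimates of the screw axis and pivot, and about 9 mm between two early views of the blue grip, which a close-up look settled.

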